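# Put the microscope objectives away in their canister bases

## Robot

A 6-joint arm with a two-finger parallel gripper is mounted at the origin on the work surface. World frame = base frame: x ahead of the robot, y to its left, z up, the work surface at z = 0. Lengths are in mm, angles in rad, forces in N, time in s.
With the tool pointing down it reaches from about 350 to 875 mm from the base axis. Payload 4.2 kg.
Tool frame: the origin (TCP) lies at the very end of the fingers, on their centre line; the grasp point (between the pads) lies 19 mm behind it; y points along the fingers, z is the direction in which the jaws open and shut, and the axes are right-handed (so a half turn about y gives the same grasp; the last joint's range is limited). The gripper opens to 85 mm and grips with 20 to 120 N. Pads are 22 mm wide; open, the fingers measure 114 mm over their backs; the gripper's body (76 mm by 85 mm) begins 54 mm behind the grasp point. The pads swing forward as they close: fully open they stand 13 mm farther back than shut.
Start: joints at [1.47, 0.385, 0.008, 0, -1.194, -0.259], TCP at [220.021, 584.97, 231.312] pointing down, gripper open.
Joint ranges: [-3.14, 3.14], [-1.21, 2.06], [-1.07, 1.41], [-3.16, 2.05], [-2.99, -0.16], [-3.1, 3.1]. Speed limits (rad/s): [2.79, 2.79, 3.14, 3.14, 3.14, 3.14].

## Interface

Orientations are given as a unit quaternion [x, y, z, w].
In Python, from bench import arm gives the robot as it stands.
- The arm moves only by the shell command python3 -m creep 'ROWS'. ROWS is JSON, a list of rows, each an object with "delta_pos": the shift along the tool's x, y, z in mm, a list of three; "rot": the turn, a rotation vector about the tool's x, y, z in rad, a list of three; "jaw": the finger opening in mm, from 0 to 85.4. A call has exactly 10 rows; each row shifts and turns the commanded pose from where the row before left it, along the tool's axes as they then stand; what a row does not reach is not made up. A row lasts 1/12 s, in which the tool goes at most 41.7 mm and 7.16 degrees, less where a joint would pass 70% of its speed; a pose out of reach is approached as far as the arm can. A call is refused whole if a number of a shift passes 41.7 or a number of a turn 0.125, either way. A call with a gripper value outside its range is refused whole. The fingers move at their own pace and stop on an object; the grip force is fixed at half the most. Time passes only in rows, so rows that do not move let the fingers close, or fill a call up. It gives the time, the measured TCP pose, the force and the opening at its end, in the units of the state.
- arm.read_state(): the state, without advancing time (a new reading comes with each control period).
- arm.get_image(name): name is "side" or "top" or "wrist"; returns the picture (420x560x3 uint8, red, green, blue); there is no depth.
- arm.calibration(name): a dict with "intrinsics" (3x3 intrinsics, pixels), "R" (3x3) and "t" (3): a world point X has camera coordinates R X + t. Camera axes: x right, y down, z forward; pixel columns grow to the right and rows downward; lengths in mm; the calibration is good to about 2 mm. A picture is of the moment at which its call begins: read the wrist's pose just before it. calibration takes no time and is no camera call; for the wrist camera it gives the pose at the moment of the call.
- arm.job_done(): hands the job in, once; it reports no verdict.
Trained networks look in the newest picture that a camera, given by its name, has taken for a name from the list of things; names that differ only in an ending like _2 or _b are one class to them, and where a whole thing is asked for, a point or a joint stands for the part that bears it (a point fixed in the world has none). Each returns a list of dicts, best first, with "p" (0 to 1); they miss things now and then, are a little off and sometimes report something else, mostly with a low value. They report only what shows in the picture. A call takes as long as a camera call.
- arm.find_in(camera, target): "location" ([column, row] in pixels, amid what is visible of it).
- arm.masks_of(camera, target): "pixels" (420x560 bool, what is visible of it) and "location" ([column, row] in pixels, amid what is visible of it).
The state is a dict: "clock": time; "joints": joint angles; "joint_vel": joint speeds; "joint_efforts": joint torques, N m; "position": TCP position; "ee_rot": TCP orientation; "contact_force": force on the tool from outside, world axes, zero at the start; "wrist_torque": the same for the moment, N m; "gripper_width": finger opening in mm.
Only numpy, scipy, OpenCV 4.12 (cv2) and the standard library are available. Lean on these libraries where they do the work, as an engineer would, in place of code of your own. Each camera call takes 0.05 s, during which the arm holds its last target. There are 200 camera calls.

## Task

Put the four cleaned microscope objectives away: stand each one upright, lens up, down inside the canister base of the same colour as its ring, red, yellow, green and blue. Set each lens down gently, without dropping it or knocking it over, and leave the bases where they stand in the tray. The white-ringed oil objective has not been cleaned yet: leave it and the black eyepiece standing where they are on the mat.

Things in the scene. Friction and masses are not known exactly. Their poses are not given: they have to be found in the camera images.
- objective_red: red-ringed microscope objective, 34 mm tall, 0.1-0.2 kg, standing lens up on the grey mat: brass thread 25 mm diameter from 0 to 5 mm up, dark plain barrel 30 mm diameter from 5 to 24 mm (grip here), sloping red ring 6 mm high, silver nose 17 mm diameter. Origin: centre of its underside; z up its axis
- objective_yellow: yellow-ringed microscope objective, 41 mm tall, 0.1-0.2 kg, standing lens up on the grey mat: brass thread 25 mm diameter from 0 to 5 mm up, dark plain barrel 30 mm diameter from 5 to 28 mm (grip here), sloping yellow ring 6 mm high, silver nose 17 mm diameter. Origin: centre of its underside; z up its axis
- objective_green: green-ringed microscope objective, 46 mm tall, 0.1-0.2 kg, standing lens up on the grey mat: brass thread 25 mm diameter from 0 to 5 mm up, dark plain barrel 30 mm diameter from 5 to 31 mm (grip here), sloping green ring 6 mm high, silver nose 17 mm diameter. Origin: centre of its underside; z up its axis
- objective_blue: blue-ringed microscope objective, 50 mm tall, 0.1-0.2 kg, standing lens up on the grey mat: brass thread 25 mm diameter from 0 to 5 mm up, dark plain barrel 30 mm diameter from 5 to 34 mm (grip here), sloping blue ring 6 mm high, silver nose 17 mm diameter. Origin: centre of its underside; z up its axis
- base_red: red canister base, loose, 60 g, in the flat aluminium tray (rim 10 mm above the bench): shallow round plastic cup, 58 mm outside diameter, 10 mm high; recess 50 mm diameter, its black floor 4 mm above the underside, so the lip stands 6 mm above the floor. Origin: centre of its underside; z up
- base_yellow: yellow canister base, loose, 60 g, in the flat aluminium tray (rim 10 mm above the bench): shallow round plastic cup, 58 mm outside diameter, 10 mm high; recess 50 mm diameter, its black floor 4 mm above the underside, so the lip stands 6 mm above the floor. Origin: centre of its underside; z up
- base_green: green canister base, loose, 60 g, in the flat aluminium tray (rim 10 mm above the bench): shallow round plastic cup, 58 mm outside diameter, 10 mm high; recess 50 mm diameter, its black floor 4 mm above the underside, so the lip stands 6 mm above the floor. Origin: centre of its underside; z up
- base_blue: blue canister base, loose, 60 g, in the flat aluminium tray (rim 10 mm above the bench): shallow round plastic cup, 58 mm outside diameter, 10 mm high; recess 50 mm diameter, its black floor 4 mm above the underside, so the lip stands 6 mm above the floor. Origin: centre of its underside; z up
- objective_white: white-ringed oil objective, same shape, with an extra thin black ring above the white one, 52 mm tall, barrel 30 mm diameter, standing upright on the mat among the others; not yet cleaned, it stays there. Origin: centre of its underside; z up
- eyepiece: black eyepiece, 50 mm tall, widest 41 mm, with a large lens on top and no colour ring, standing upright on the mat among the objectives; it stays there. Origin: centre of its underside; z up

How it is judged:
By the outcome, as a careful person would: the job done as asked, in the order asked, and still so for the second after the job is handed in, with the robot touching nothing.
It also fails if it takes over 112 s, if anything falls off the work surface, if the arm or the gripper's body presses on something with over 40 N, if the wrist force passes 120 N, or if a joint passes its speed limit or range.

## Working session

There is one attempt and no reset: what is moved stays moved. The work goes in short steps, Python scripts to look and compute and a shell command to move; the robot and the scene stay as the last step left them, time stands still between calls to the robot, and variables do not carry over. Pictures are saved under pics/ and viewed, about 12 in all and at most 16, crops included, and the job is handed in when it is done.

```bash
ls; mkdir -p pics
python3 - <<'E'
from bench import arm
import cv2,numpy as np
s=arm.read_state(); print({k:np.round(v,3) for k,v in s.items()})
for n in ("top","side"):
    im=arm.get_image(n); cv2.imwrite(f"pics/{n}1.png",im[:,:,::-1])
    c=arm.calibration(n); print(n,np.round(c["intrinsics"],1).tolist(),np.round(-np.array(c["R"]).T@c["t"],0))
for t in ["objective_red","objective_yellow","objective_green","objective_blue","base_red","base_yellow","base_green","base_blue","objective_white","eyepiece"]:
    print(t,[(np.round(d["location"],1).tolist(),round(float(d["p"]),2)) for d in arm.find_in("top",t)][:3])
c=arm.calibration("wrist"); print(np.round(c["R"],3).tolist(),np.round(-np.array(c["R"]).T@c["t"],0))
E
```

```text
pics
{'clock': np.float64(0.0), 'joints': array([ 1.470e+00,  3.860e-01,  7.000e-03, -1.000e-03, -1.194e+00,
       -2.590e-01]), 'joint_vel': array([-0.001, -0.001,  0.001,  0.   , -0.001, -0.   ]), 'joint_efforts': array([-1.0000e-03, -3.9229e+01,  1.8840e+01,  4.1860e+00, -5.0000e-03,
       -0.0000e+00]), 'position': array([219.813, 584.418, 230.217]), 'ee_rot': array([-0.126, -0.695,  0.696,  0.127]), 'contact_force': array([-0.137,  0.166,  0.369]), 'wrist_torque': array([ 0.001, -0.038,  0.031]), 'gripper_width': np.float64(85.579)}
top [[532.3, 0.0, 282.7], [0.0, 532.3, 203.8], [0.0, 0.0, 1.0]] [377.   3. 980.]
side [[463.2, 0.0, 278.9], [0.0, 463.2, 220.0], [0.0, 0.0, 1.0]] [ 155. -660.  613.]
objective_red [([424.8, 169.3], 0.66), ([150.6, 185.4], 0.22)]
objective_yellow [([325.9, 163.6], 0.77)]
objective_green [([321.2, 207.4], 0.65)]
objective_blue [([428.0, 206.2], 0.77)]
base_red [([218.5, 193.4], 0.72), ([150.9, 182.6], 0.2)]
base_yellow [([205.4, 247.7], 0.62)]
base_green [([204.0, 246.8], 0.24)]
base_blue [([151.8, 184.3], 0.75), ([323.4, 208.8], 0.37)]
objective_white [([377.4, 163.8], 0.67)]
eyepiece [([377.0, 206.9], 0.75)]
[[-0.351, -0.936, -0.0], [-0.895, 0.335, 0.296], [-0.277, 0.104, -0.955]] [291. 558. 375.]
```

View pics/top1.png

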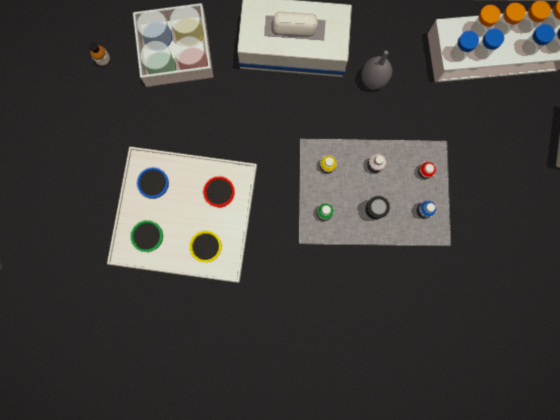

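View pics/side1.png

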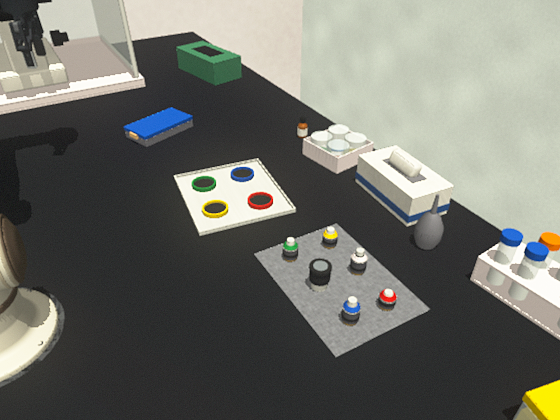

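The top view shows the mat's two rows: yellow (328,164), white (377,163), red (428,170), then green (325,212), eyepiece (377,207), blue (428,209). The tray holds blue (152,183), red (219,191), green (147,236) and yellow (206,246). The networks have confused yellow and green base, so I will use colour masks instead.

```bash
cat > h.py <<'E'
from bench import arm
import cv2,numpy as np
from scipy.spatial.transform import Rotation as Ro
COL={"red":[(0,8),(172,180)],"yellow":[(22,34)],"green":[(50,80)],"blue":[(100,122)]}
def blobs(im,col,amin=15):
    h=cv2.cvtColor(im,cv2.COLOR_RGB2HSV); m=np.zeros(h.shape[:2],np.uint8)
    for a,b in COL[col]: m|=cv2.inRange(h,(a,120,60),(b,255,255))
    n,_,st,ce=cv2.connectedComponentsWithStats(cv2.dilate(m,np.ones((3,3))))
    return [(ce[i].round(1).tolist(),st[i,:4].tolist(),(st[i,:2]+(st[i,2:4]-1)/2).tolist()) for i in range(1,n) if st[i,4]>amin]
def w(c,px,z):
    K,R,t=(np.array(c[k],float) for k in("intrinsics","R","t"))
    d=R.T@np.linalg.solve(K,[px[0],px[1],1]); o=-R.T@t
    return (o+d*(z-o[2])/d[2]).round(1)
def px(c,X):
    q=np.array(c["intrinsics"])@(np.array(c["R"])@X+c["t"]); return (q[:2]/q[2]).round(1)
def go(p,yaw0=True):
    """tool-axes shift to world TCP p, given present state"""
    s=arm.read_state(); R=Ro.from_quat(s["ee_rot"]).as_matrix()
    print("pos",s["position"].round(1),"tool delta",(R.T@(np.array(p)-s["position"])).round(1))
E
python3 - <<'E'
from h import *
for n in("top","side"):
    im=arm.get_image(n);c=arm.calibration(n)
    for col in COL:
        for b in blobs(im,col):
            if n=="top" and 100<b[0][0]<450 and 140<b[0][1]<280 or n=="side" and 180<b[0][0]<430 and 150<b[0][1]<330:
                base=b[1][2]>(22 if n=="top" else 20)
                zo={"red":27,"yellow":33,"green":36,"blue":39}[col]
                print(n,col,b, w(c,b[2],11 if base else zo))
R=Ro.from_quat(arm.read_state()["ee_rot"]).as_matrix();print(R.round(3))
print(np.array(arm.calibration("wrist")["intrinsics"]).round(1))
E
```

```text
top red ([427.3, 169.2], [419, 161, 18, 17], [427.5, 169.0]) [ 595.8 -274.8   27. ]
top red ([218.4, 191.2], [202, 175, 34, 33], [218.5, 191.0]) [556.6 109.8  11. ]
top yellow ([328.1, 163.5], [319, 155, 19, 18], [328.0, 163.5]) [604.1 -91.2  33. ]
top yellow ([205.0, 246.0], [189, 230, 34, 34], [205.5, 246.5]) [454.  131.4  11. ]
top green ([324.8, 211.1], [317, 203, 17, 17], [325.0, 211.0]) [516.  -84.4  36. ]
top green ([146.2, 235.8], [130, 220, 33, 33], [146.0, 236.0]) [473. 240.  11.]
top blue ([152.3, 182.7], [136, 167, 33, 32], [152.0, 182.5]) [572.2 233.   11. ]
top blue ([426.9, 208.6], [420, 200, 17, 17], [428.0, 208.0]) [ 521.4 -269.1   39. ]
side red ([259.9, 200.5], [247, 191, 27, 20], [260.0, 200.5]) [556.6 106.1  11. ]
side red ([387.4, 296.2], [378, 288, 20, 15], [387.5, 295.0]) [ 599.2 -275.1   27. ]
side yellow ([214.7, 208.7], [201, 199, 28, 20], [214.5, 208.5]) [454.7 129.9  11. ]
side yellow ([329.8, 234.5], [322, 229, 17, 11], [330.0, 234.0]) [606.3 -94.4  33. ]
side green ([203.6, 183.6], [191, 175, 26, 18], [203.5, 183.5]) [474.  236.9  11. ]
side green ([290.2, 245.8], [283, 240, 16, 11], [290.5, 245.0]) [518.9 -86.4  36. ]
side blue ([241.9, 174.0], [230, 166, 25, 17], [242.0, 174.0]) [573.  228.9  11. ]
side blue ([389.9, 201.2], [355, 172, 77, 52], [393.0, 197.5]) [825.4 -37.4  11. ]
side blue ([351.1, 307.4], [342, 300, 19, 14], [351.0, 306.5]) [ 521.2 -272.3   39. ]
[[-0.936 -0.    -0.352]
 [ 0.352  0.    -0.936]
 [ 0.    -1.    -0.   ]]
[[325.5   0.  280.7]
 [  0.  325.5 216.9]
 [  0.    0.    1. ]]
```

```bash
python3 -m creep '[{"delta_pos":[0,0,0],"rot":[0,-0.12,0],"jaw":50},{"delta_pos":[0,0,0],"rot":[0,-0.12,0],"jaw":50},{"delta_pos":[0,0,0],"rot":[0,-0.12,0],"jaw":50},{"delta_pos":[-16,0,37],"rot":[0,0,0],"jaw":50},{"delta_pos":[-16,0,37],"rot":[0,0,0],"jaw":50},{"delta_pos":[-16,0,37],"rot":[0,0,0],"jaw":50},{"delta_pos":[-16,0,37],"rot":[0,0,0],"jaw":50},{"delta_pos":[-16,0,37],"rot":[0,0,0],"jaw":50},{"delta_pos":[-16,0,37],"rot":[0,0,0],"jaw":50},{"delta_pos":[-16,0,37],"rot":[0,0,0],"jaw":50}]'
python3 -m creep '[{"delta_pos":[-16,0,37],"rot":[0,0,0],"jaw":50},{"delta_pos":[-16,0,37],"rot":[0,0,0],"jaw":50},{"delta_pos":[-16,0,37],"rot":[0,0,0],"jaw":50},{"delta_pos":[-16,0,37],"rot":[0,0,0],"jaw":50},{"delta_pos":[-16,0,37],"rot":[0,0,0],"jaw":50},{"delta_pos":[-16,0,37],"rot":[0,0,0],"jaw":50},{"delta_pos":[-16,0,37],"rot":[0,0,0],"jaw":50},{"delta_pos":[-16,0,37],"rot":[0,0,0],"jaw":50},{"delta_pos":[-16,0,37],"rot":[0,0,0],"jaw":50},{"delta_pos":[-16,0,37],"rot":[0,0,0],"jaw":50}]'
python3 -m creep '[{"delta_pos":[-16,0,37],"rot":[0,0,0],"jaw":50},{"delta_pos":[-16,0,37],"rot":[0,0,0],"jaw":50},{"delta_pos":[-16,0,37],"rot":[0,0,0],"jaw":50},{"delta_pos":[-16,0,37],"rot":[0,0,0],"jaw":50},{"delta_pos":[-16,0,37],"rot":[0,0,0],"jaw":50},{"delta_pos":[0,30,0],"rot":[0,0,0],"jaw":50},{"delta_pos":[0,30,0],"rot":[0,0,0],"jaw":50},{"delta_pos":[0,30,0],"rot":[0,0,0],"jaw":50},{"delta_pos":[0,20,0],"rot":[0,0,0],"jaw":50},{"delta_pos":[0,0,0],"rot":[0,0,0],"jaw":50}]'
cat >> h.py <<'E'
def wrist(name,cols=("red","yellow","green","blue"),base=False):
    s=arm.read_state();c=arm.calibration("wrist");im=arm.get_image("wrist")
    cv2.imwrite(f"pics/{name}.png",im[:,:,::-1])
    Rt=Ro.from_quat(s["ee_rot"]).as_matrix()
    print("t",round(s["clock"],2),"pos",s["position"].round(1),"w",round(s["gripper_width"],1),"F",s["contact_force"].round(1),"R",Rt.round(3).tolist())
    for col in cols:
        zo={"red":27,"yellow":31,"green":34,"blue":37}[col]
        for b in blobs(im,col,60): print(col,b,"obj",w(c,b[2],zo),"base",w(c,b[2],11))
E
python3 -c "
from h import *
wrist('w1')"
```

```text
clock: 1.53
position: [332.4, 324.1, 231.6]
ee_rot: [-0.0, 0.707, -0.707, 0.0]
contact_force: [1.2, 0.1, 0.5]
gripper_width: 50.0
clock: 2.37
position: [492.6, -46.0, 231.8]
ee_rot: [0.0, 0.707, -0.707, 0.0]
contact_force: [0.7, 1.4, -0.1]
gripper_width: 49.8
clock: 3.2
position: [568.9, -228.4, 116.0]
ee_rot: [-0.003, 0.708, -0.706, -0.004]
contact_force: [0.1, 0.8, -1.4]
gripper_width: 49.9
t 3.2 pos [ 568.9 -228.4  116. ] w 49.9 F [ 0.1  0.8 -1.4] R [[-1.0, -0.01, -0.001], [0.001, 0.003, -1.0], [0.01, -1.0, -0.003]]
red ([346.7, 180.2], [328, 162, 41, 40], [348.0, 181.5]) obj [ 598.4 -276.7   27. ] base [ 595.1 -280.    11. ]
yellow ([91.2, 168.0], [66, 149, 43, 42], [87.0, 169.5]) obj [607.6 -91.6  31. ] base [604.3 -79.6  11. ]
green ([99.9, 281.2], [78, 268, 39, 33], [97.0, 284.0]) obj [518.6 -85.   34. ] base [505.6 -70.3  11. ]
blue ([326.4, 279.3], [318, 265, 18, 33], [326.5, 281.0]) obj [ 523.2 -263.1   37. ] base [ 508.8 -267.1   11. ]
```

View pics/w1.png

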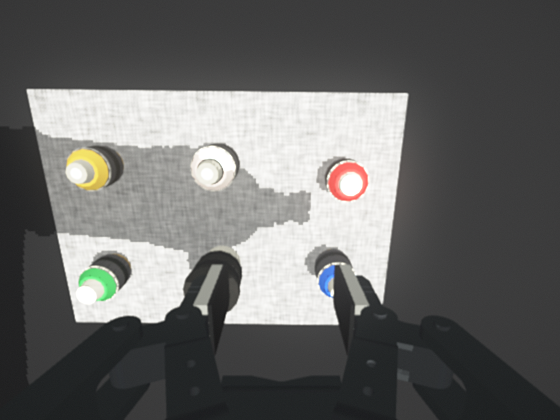

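The wrist view shows red at (347,181), clear of its neighbours, and its position agrees with the top and side views. Next I centre over red and come down.

```bash
python3 -m creep '[{"delta_pos":[-14.5,0,24],"rot":[0,0,0],"jaw":50},{"delta_pos":[-14.5,0,24],"rot":[0,0,0],"jaw":50},{"delta_pos":[0,0,0],"rot":[0,0,0],"jaw":50},{"delta_pos":[0,20,0],"rot":[0,0,0],"jaw":50},{"delta_pos":[0,20,0],"rot":[0,0,0],"jaw":50},{"delta_pos":[0,10,0],"rot":[0,0,0],"jaw":50},{"delta_pos":[0,0,0],"rot":[0,0,0],"jaw":50},{"delta_pos":[0,0,0],"rot":[0,0,0],"jaw":50},{"delta_pos":[0,0,0],"rot":[0,0,0],"jaw":50},{"delta_pos":[0,0,0],"rot":[0,0,0],"jaw":50}]'
python3 -c "
from h import *
wrist('w2'); go([598,-276,11])"
```

```text
clock: 4.08
position: [602.3, -277.1, 73.2]
ee_rot: [-0.001, -0.707, 0.707, -0.001]
contact_force: [0.1, 0.2, 0.2]
gripper_width: 50.0
t 4.08 pos [ 602.3 -277.1   73.2] w 50.0 F [0.1 0.2 0.2] R [[-1.0, 0.003, 0.001], [-0.001, -0.001, -1.0], [-0.003, -1.0, 0.001]]
red ([279.7, 246.7], [257, 227, 47, 44], [280.0, 248.5]) obj [ 598.3 -276.6   27. ] base [ 591.7 -276.6   11. ]
green ([8.7, 363.1], [0, 345, 21, 36], [10.0, 362.5]) obj [517.1 -92.7  34. ] base [497.  -69.6  11. ]
blue ([271.2, 354.7], [250, 341, 44, 33], [271.5, 357.0]) obj [ 524.5 -271.1   37. ] base [ 502.4 -270.3   11. ]
pos [ 602.1 -277.1   73. ] tool delta [ 4.3 62.  -1.1]
```

View pics/w2.png

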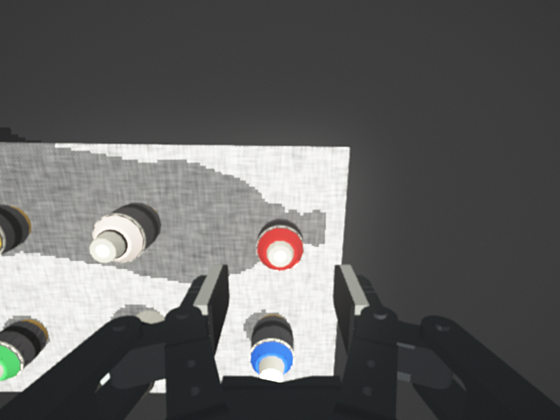

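```bash
python3 -m creep '[{"delta_pos":[4,15,0],"rot":[0,0,0],"jaw":50},{"delta_pos":[0,15,-1],"rot":[0,0,0],"jaw":50},{"delta_pos":[0,15,0],"rot":[0,0,0],"jaw":50},{"delta_pos":[0,11,0],"rot":[0,0,0],"jaw":50},{"delta_pos":[0,6,0],"rot":[0,0,0],"jaw":50},{"delta_pos":[0,0,0],"rot":[0,0,0],"jaw":50},{"delta_pos":[0,0,0],"rot":[0,0,0],"jaw":40},{"delta_pos":[0,0,0],"rot":[0,0,0],"jaw":32},{"delta_pos":[0,0,0],"rot":[0,0,0],"jaw":25},{"delta_pos":[0,0,0],"rot":[0,0,0],"jaw":25}]'
python3 -m creep '[{"delta_pos":[0,0,0],"rot":[0,0,0],"jaw":25},{"delta_pos":[0,0,0],"rot":[0,0,0],"jaw":25},{"delta_pos":[0,-5,0],"rot":[0,0,0],"jaw":25},{"delta_pos":[0,-5,0],"rot":[0,0,0],"jaw":25},{"delta_pos":[0,-10,0],"rot":[0,0,0],"jaw":25},{"delta_pos":[0,-20,0],"rot":[0,0,0],"jaw":25},{"delta_pos":[0,-30,0],"rot":[0,0,0],"jaw":25},{"delta_pos":[0,-20,0],"rot":[0,0,0],"jaw":25},{"delta_pos":[0,0,0],"rot":[0,0,0],"jaw":25},{"delta_pos":[0,0,0],"rot":[0,0,0],"jaw":25}]'
python3 -c "
from h import *
wrist('w3'); go([556.6,108,100])"
```

```text
clock: 4.97
position: [598.2, -276.2, 10.7]
ee_rot: [-0.001, -0.707, 0.707, -0.001]
contact_force: [-0.6, 1.0, 3.0]
gripper_width: 27.7
clock: 5.8
position: [597.8, -276.0, 101.2]
ee_rot: [-0.001, -0.707, 0.707, -0.001]
contact_force: [-0.2, -0.7, -1.5]
gripper_width: 28.0
t 5.8 pos [ 597.8 -276.   101.2] w 28.0 F [-0.2 -0.7 -1.5] R [[-1.0, 0.003, -0.0], [0.0, -0.0, -1.0], [-0.003, -1.0, 0.0]]
red ([280.7, 289.4], [248, 265, 67, 59], [281.0, 294.0]) obj [ 545.2 -276.3   27. ] base [ 535.8 -276.3   11. ]
yellow ([19.3, 215.7], [0, 196, 36, 42], [17.5, 216.5]) obj [607.4 -94.8  31. ] base [601.3 -77.9  11. ]
green ([31.2, 327.7], [7, 314, 42, 34], [27.5, 330.5]) obj [517.7 -83.7  34. ] base [500.8 -62.7  11. ]
blue ([260.6, 327.4], [255, 317, 16, 24], [262.5, 328.5]) obj [ 521.9 -262.5   37. ] base [ 503.1 -260.8   11. ]
blue ([287.9, 330.3], [282, 323, 12, 18], [287.5, 331.5]) obj [ 519.3 -281.2   37. ] base [ 500.1 -281.8   11. ]
pos [ 596.8 -275.7   99.5] tool delta [ 4.030e+01 -3.000e-01 -3.837e+02]
```

View pics/w3.png

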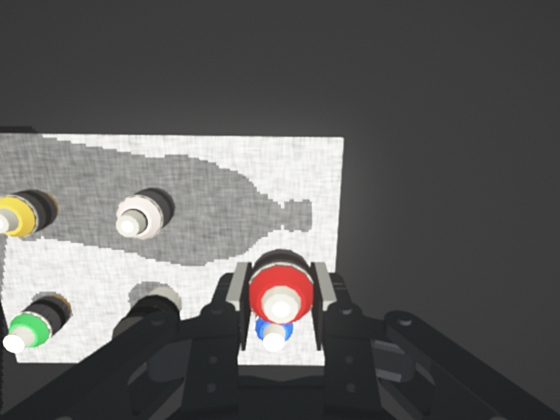

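Red is held upright at about (281,290), with the brass end down. Carrying it to the red base.

```bash
python3 -m creep '[{"delta_pos":[4,0,-20],"rot":[0,0,0],"jaw":25},{"delta_pos":[4,0,-36],"rot":[0,0,0],"jaw":25},{"delta_pos":[4,0,-41],"rot":[0,0,0],"jaw":25},{"delta_pos":[4,0,-41],"rot":[0,0,0],"jaw":25},{"delta_pos":[4,0,-41],"rot":[0,0,0],"jaw":25},{"delta_pos":[4,0,-41],"rot":[0,0,0],"jaw":25},{"delta_pos":[4,0,-41],"rot":[0,0,0],"jaw":25},{"delta_pos":[4,0,-41],"rot":[0,0,0],"jaw":25},{"delta_pos":[4,0,-41],"rot":[0,0,0],"jaw":25},{"delta_pos":[4,0,-41],"rot":[0,0,0],"jaw":25}]'
python3 -m creep '[{"delta_pos":[0,0,0],"rot":[0,0,0],"jaw":25},{"delta_pos":[0,10,0],"rot":[0,0,0],"jaw":25},{"delta_pos":[0,15,0],"rot":[0,0,0],"jaw":25},{"delta_pos":[0,15,0],"rot":[0,0,0],"jaw":25},{"delta_pos":[0,10,0],"rot":[0,0,0],"jaw":25},{"delta_pos":[0,0,0],"rot":[0,0,0],"jaw":25},{"delta_pos":[0,0,0],"rot":[0,0,0],"jaw":25},{"delta_pos":[0,0,0],"rot":[0,0,0],"jaw":25},{"delta_pos":[0,0,0],"rot":[0,0,0],"jaw":25},{"delta_pos":[0,0,0],"rot":[0,0,0],"jaw":25}]'
python3 -c "
from h import *
wrist('w4'); go([556.6,108,20])"
```

```text
clock: 6.68
position: [555.4, 109.5, 97.8]
ee_rot: [0.001, -0.707, 0.708, 0.001]
contact_force: [1.3, -0.7, -1.3]
gripper_width: 27.9
clock: 7.52
position: [557.7, 108.0, 50.1]
ee_rot: [0.001, 0.707, -0.707, 0.001]
contact_force: [0.2, 0.6, -1.8]
gripper_width: 28.4
t 7.52 pos [557.7 108.   50.1] w 28.4 F [ 0.2  0.6 -1.8] R [[-1.0, 0.002, -0.0], [0.0, 0.001, -1.0], [-0.002, -1.0, -0.001]]
red ([277.9, 225.5], [229, 197, 100, 70], [278.5, 231.5]) obj [573.3 109.4  27. ] base [567.5 109.5  11. ]
red ([280.6, 289.5], [248, 265, 66, 59], [280.5, 294.0]) obj [534.9 108.2  27. ] base [525.5 108.2  11. ]
yellow ([265.8, 357.3], [237, 340, 53, 43], [263.0, 361.0]) obj [491.3 118.8  31. ] base [473.9 120.1  11. ]
green ([70.4, 341.8], [41, 324, 79, 57], [80.0, 352.0]) obj [500.1 226.5  34. ] base [481.  243.5  11. ]
green ([58.3, 367.0], [54, 360, 10, 14], [58.5, 366.5]) obj [489.6 241.3  34. ] base [469.  260.5  11. ]
blue ([67.3, 219.4], [16, 171, 109, 98], [70.0, 219.5]) obj [583.1 214.8  37. ] base [574.8 232.5  11. ]
pos [557.6 108.1  50.1] tool delta [ 1.  30.1  0.1]
```

View pics/w4.png

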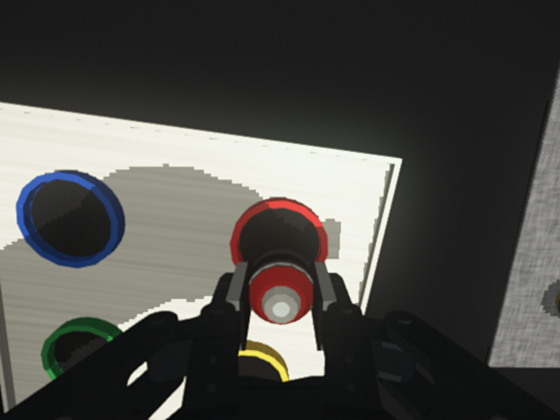

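The far rim of the red base is centred at column 278, directly ahead of the held lens, which confirms y≈109. Descending.

```bash
python3 -m creep '[{"delta_pos":[1,10,-1],"rot":[0,0,0],"jaw":25},{"delta_pos":[0,9,0],"rot":[0,0,0],"jaw":25},{"delta_pos":[0,6,0],"rot":[0,0,0],"jaw":25},{"delta_pos":[0,3,0],"rot":[0,0,0],"jaw":25},{"delta_pos":[0,2,0],"rot":[0,0,0],"jaw":25},{"delta_pos":[0,1,0],"rot":[0,0,0],"jaw":25},{"delta_pos":[0,0,0],"rot":[0,0,0],"jaw":25},{"delta_pos":[0,0,0],"rot":[0,0,0],"jaw":25},{"delta_pos":[0,0,0],"rot":[0,0,0],"jaw":25},{"delta_pos":[0,0,0],"rot":[0,0,0],"jaw":25}]'
python3 -m creep '[{"delta_pos":[0,0.5,0],"rot":[0,0,0],"jaw":25},{"delta_pos":[0,0.5,0],"rot":[0,0,0],"jaw":25},{"delta_pos":[0,0,0],"rot":[0,0,0],"jaw":25},{"delta_pos":[0,0,0],"rot":[0,0,0],"jaw":25},{"delta_pos":[0,0,0],"rot":[0,0,0],"jaw":25},{"delta_pos":[0,0,0],"rot":[0,0,0],"jaw":25},{"delta_pos":[0,0,0],"rot":[0,0,0],"jaw":25},{"delta_pos":[0,0,0],"rot":[0,0,0],"jaw":25},{"delta_pos":[0,0,0],"rot":[0,0,0],"jaw":25},{"delta_pos":[0,0,0],"rot":[0,0,0],"jaw":25}]'
```

```text
clock: 8.4
position: [556.3, 109.1, 18.7]
ee_rot: [0.0, 0.707, -0.707, 0.0]
contact_force: [-0.0, 0.3, -1.4]
gripper_width: 27.7
clock: 9.23
position: [556.1, 109.0, 17.3]
ee_rot: [-0.0, 0.707, -0.707, 0.0]
contact_force: [-1.0, -0.0, -1.4]
gripper_width: 27.6
```

```bash
python3 -m creep '[{"delta_pos":[0,0.5,0],"rot":[0,0,0],"jaw":25},{"delta_pos":[0,0.5,0],"rot":[0,0,0],"jaw":25},{"delta_pos":[0,0,0],"rot":[0,0,0],"jaw":25},{"delta_pos":[0,0,0],"rot":[0,0,0],"jaw":25},{"delta_pos":[0,0,0],"rot":[0,0,0],"jaw":25},{"delta_pos":[0,0,0],"rot":[0,0,0],"jaw":25},{"delta_pos":[0,0,0],"rot":[0,0,0],"jaw":25},{"delta_pos":[0,0,0],"rot":[0,0,0],"jaw":25},{"delta_pos":[0,0,0],"rot":[0,0,0],"jaw":25},{"delta_pos":[0,0,0],"rot":[0,0,0],"jaw":25}]'
```

```text
clock: 10.07
position: [556.1, 109.0, 16.3]
ee_rot: [-0.0, 0.707, -0.707, 0.0]
contact_force: [0.1, -0.1, -0.6]
gripper_width: 27.6
```

```bash
python3 -m creep '[{"delta_pos":[0,0.5,0],"rot":[0,0,0],"jaw":25},{"delta_pos":[0,0.3,0],"rot":[0,0,0],"jaw":25},{"delta_pos":[0,0,0],"rot":[0,0,0],"jaw":25},{"delta_pos":[0,0,0],"rot":[0,0,0],"jaw":25},{"delta_pos":[0,0,0],"rot":[0,0,0],"jaw":25},{"delta_pos":[0,0,0],"rot":[0,0,0],"jaw":25},{"delta_pos":[0,0,0],"rot":[0,0,0],"jaw":25},{"delta_pos":[0,0,0],"rot":[0,0,0],"jaw":25},{"delta_pos":[0,0,0],"rot":[0,0,0],"jaw":25},{"delta_pos":[0,0,0],"rot":[0,0,0],"jaw":25}]'
```

```text
clock: 10.9
position: [556.1, 109.0, 15.5]
ee_rot: [0.0, -0.707, 0.707, -0.0]
contact_force: [-0.3, 0.2, -1.6]
gripper_width: 27.7
```

```bash
python3 -m creep '[{"delta_pos":[0,0.4,0],"rot":[0,0,0],"jaw":25},{"delta_pos":[0,0.3,0],"rot":[0,0,0],"jaw":25},{"delta_pos":[0,0,0],"rot":[0,0,0],"jaw":25},{"delta_pos":[0,0,0],"rot":[0,0,0],"jaw":25},{"delta_pos":[0,0,0],"rot":[0,0,0],"jaw":25},{"delta_pos":[0,0,0],"rot":[0,0,0],"jaw":25},{"delta_pos":[0,0,0],"rot":[0,0,0],"jaw":25},{"delta_pos":[0,0,0],"rot":[0,0,0],"jaw":25},{"delta_pos":[0,0,0],"rot":[0,0,0],"jaw":25},{"delta_pos":[0,0,0],"rot":[0,0,0],"jaw":25}]'
python3 -c "
from h import *
c=arm.calibration('side');im=arm.get_image('side');u,v=px(c,np.array([556,109,20])).astype(int);print(u,v)
cv2.imwrite('pics/s2.png',cv2.resize(im[v-45:v+35,u-55:u+55,::-1],None,fx=7,fy=7,interpolation=cv2.INTER_CUBIC))
print(arm.read_state()['contact_force'].round(1))"
```

```text
clock: 11.73
position: [556.1, 109.0, 14.8]
ee_rot: [0.0, -0.707, 0.707, -0.0]
contact_force: [-0.7, 0.0, -0.8]
gripper_width: 27.6
259 196
[ 0.1 -0.4 -0.5]
```

View pics/s2.png

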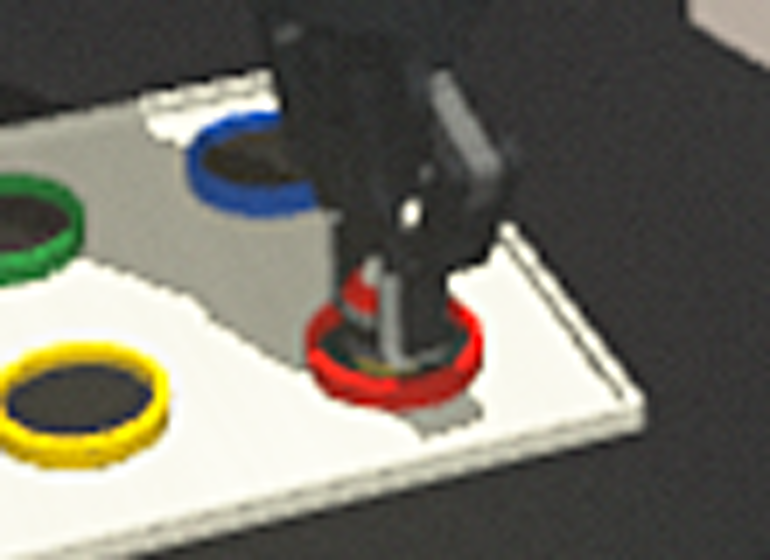

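The side crop shows red inside its cup, with the fingertips just above the lip. Continuing in small steps.

```bash
python3 -m creep '[{"delta_pos":[0,0.4,0],"rot":[0,0,0],"jaw":25},{"delta_pos":[0,0.3,0],"rot":[0,0,0],"jaw":25},{"delta_pos":[0,0,0],"rot":[0,0,0],"jaw":25},{"delta_pos":[0,0,0],"rot":[0,0,0],"jaw":25},{"delta_pos":[0,0,0],"rot":[0,0,0],"jaw":25},{"delta_pos":[0,0,0],"rot":[0,0,0],"jaw":25},{"delta_pos":[0,0,0],"rot":[0,0,0],"jaw":25},{"delta_pos":[0,0,0],"rot":[0,0,0],"jaw":25},{"delta_pos":[0,0,0],"rot":[0,0,0],"jaw":25},{"delta_pos":[0,0,0],"rot":[0,0,0],"jaw":25}]'
python3 -c "
from h import *
F=[]
for i in range(3):
    arm.get_image('side');F.append(arm.read_state()['contact_force'].round(1))
print(F)"
```

```text
clock: 12.62
position: [556.2, 109.0, 14.7]
ee_rot: [-0.0, 0.707, -0.707, 0.0]
contact_force: [-1.8, -0.1, 6.2]
gripper_width: 27.5
[array([-2.5, -0.5,  5.5]), array([-2. , -0.3,  4.9]), array([-2.7, -0.5,  4.7])]
```

Contact is at TCP 14.7 with about 6 N, so the placing height is the grasp height plus 4 mm. Releasing and retreating straight up.

```bash
python3 -m creep '[{"delta_pos":[0,0,0],"rot":[0,0,0],"jaw":30},{"delta_pos":[0,0,0],"rot":[0,0,0],"jaw":34},{"delta_pos":[0,0,0],"rot":[0,0,0],"jaw":40},{"delta_pos":[0,0,0],"rot":[0,0,0],"jaw":46},{"delta_pos":[0,0,0],"rot":[0,0,0],"jaw":46},{"delta_pos":[0,-5,0],"rot":[0,0,0],"jaw":46},{"delta_pos":[0,-15,0],"rot":[0,0,0],"jaw":46},{"delta_pos":[0,-25,0],"rot":[0,0,0],"jaw":46},{"delta_pos":[0,-30,0],"rot":[0,0,0],"jaw":46},{"delta_pos":[0,-30,0],"rot":[0,0,0],"jaw":46}]'
python3 -c "
from h import *
wrist('w5',['red']); go([606.5,-92,110])"
```

```text
clock: 13.6
position: [555.7, 108.8, 120.2]
ee_rot: [0.0, -0.707, 0.707, 0.0]
contact_force: [0.4, 0.8, -0.3]
gripper_width: 45.9
t 13.6 pos [555.7 108.8 120.2] w 45.9 F [ 0.4  0.8 -0.3] R [[-1.0, -0.001, 0.0], [-0.0, -0.001, -1.0], [0.001, -1.0, 0.001]]
red ([279.7, 212.9], [243, 174, 75, 73], [280.0, 210.0]) obj [563.3 109.4  27. ] base [558.7 109.4  11. ]
pos [559.9 110.1 127.3] tool delta [-46.   17.2 202.3]
```

View pics/w5.png

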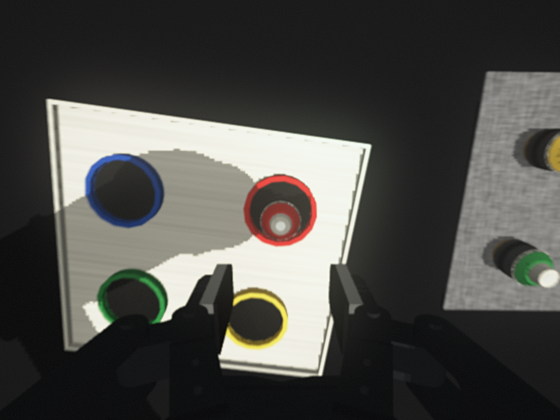

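Red stands upright in its base at (280,215). Now yellow.

```bash
python3 -m creep '[{"delta_pos":[-10,0,40],"rot":[0,0,0],"jaw":50},{"delta_pos":[-10,0,40],"rot":[0,0,0],"jaw":50},{"delta_pos":[-10,0,40],"rot":[0,0,0],"jaw":50},{"delta_pos":[-10,0,40],"rot":[0,0,0],"jaw":50},{"delta_pos":[-10,0,40],"rot":[0,0,0],"jaw":50},{"delta_pos":[0,15,0],"rot":[0,0,0],"jaw":50},{"delta_pos":[0,20,0],"rot":[0,0,0],"jaw":50},{"delta_pos":[0,15,0],"rot":[0,0,0],"jaw":50},{"delta_pos":[0,0,0],"rot":[0,0,0],"jaw":50},{"delta_pos":[0,0,0],"rot":[0,0,0],"jaw":50}]'
python3 -c "
from h import *
wrist('w6',['yellow']); go([606.5,-92,11])"
```

```text
clock: 14.48
position: [605.8, -91.2, 68.6]
ee_rot: [0.001, -0.707, 0.707, 0.0]
contact_force: [-0.0, 0.1, 0.4]
gripper_width: 50.3
t 14.48 pos [605.8 -91.2  68.6] w 50.3 F [-0.   0.1  0.4] R [[-1.0, -0.002, 0.0], [-0.0, -0.0, -1.0], [0.002, -1.0, 0.0]]
yellow ([283.0, 241.5], [259, 222, 49, 46], [283.0, 244.5]) obj [607.8 -92.5  31. ] base [599.7 -92.6  11. ]
yellow ([11.9, 386.6], [0, 376, 29, 23], [14.0, 387.0]) obj [500.7  94.6  31. ] base [480.7 115.   11. ]
pos [606.7 -90.9  69.7] tool delta [ 0.2 58.7  1.1]
```

```bash
python3 -m creep '[{"delta_pos":[0,15,1],"rot":[0,0,0],"jaw":50},{"delta_pos":[0,15,0],"rot":[0,0,0],"jaw":50},{"delta_pos":[0,15,0],"rot":[0,0,0],"jaw":50},{"delta_pos":[0,7,0],"rot":[0,0,0],"jaw":50},{"delta_pos":[0,4,0],"rot":[0,0,0],"jaw":50},{"delta_pos":[0,0,0],"rot":[0,0,0],"jaw":50},{"delta_pos":[0,0,0],"rot":[0,0,0],"jaw":40},{"delta_pos":[0,0,0],"rot":[0,0,0],"jaw":32},{"delta_pos":[0,0,0],"rot":[0,0,0],"jaw":25},{"delta_pos":[0,0,0],"rot":[0,0,0],"jaw":25}]'
python3 -m creep '[{"delta_pos":[0,0,0],"rot":[0,0,0],"jaw":25},{"delta_pos":[0,0,0],"rot":[0,0,0],"jaw":25},{"delta_pos":[0,-5,0],"rot":[0,0,0],"jaw":25},{"delta_pos":[0,-5,0],"rot":[0,0,0],"jaw":25},{"delta_pos":[0,-10,0],"rot":[0,0,0],"jaw":25},{"delta_pos":[0,-20,0],"rot":[0,0,0],"jaw":25},{"delta_pos":[0,-30,0],"rot":[0,0,0],"jaw":25},{"delta_pos":[0,-30,0],"rot":[0,0,0],"jaw":25},{"delta_pos":[0,0,0],"rot":[0,0,0],"jaw":25},{"delta_pos":[0,0,0],"rot":[0,0,0],"jaw":25}]'
python3 -c "
from h import *
go([454.5,130.5,100])"
```

```text
clock: 15.37
position: [607.2, -91.9, 14.6]
ee_rot: [-0.001, -0.707, 0.707, -0.001]
contact_force: [-0.7, 1.2, 5.7]
gripper_width: 27.6
clock: 16.2
position: [607.3, -91.8, 115.8]
ee_rot: [0.002, 0.707, -0.707, 0.002]
contact_force: [-0.3, -0.2, -2.5]
gripper_width: 28.2
pos [607.3 -91.8 115.8] tool delta [ 152.9   15.2 -222.3]
```

```bash
python3 -m creep '[{"delta_pos":[12,0,-18],"rot":[0,0,0],"jaw":25},{"delta_pos":[21,0,-30],"rot":[0,0,0],"jaw":25},{"delta_pos":[23,0,-34],"rot":[0,0,0],"jaw":25},{"delta_pos":[23,0,-34],"rot":[0,0,0],"jaw":25},{"delta_pos":[23,0,-34],"rot":[0,0,0],"jaw":25},{"delta_pos":[22,0,-32],"rot":[0,0,0],"jaw":25},{"delta_pos":[18,0,-25],"rot":[0,0,0],"jaw":25},{"delta_pos":[11,0,-15],"rot":[0,0,0],"jaw":25},{"delta_pos":[0,10,0],"rot":[0,0,0],"jaw":25},{"delta_pos":[0,15,0],"rot":[0,0,0],"jaw":25}]'
python3 -m creep '[{"delta_pos":[0,20,0],"rot":[0,0,0],"jaw":25},{"delta_pos":[0,15,0],"rot":[0,0,0],"jaw":25},{"delta_pos":[0,5,0],"rot":[0,0,0],"jaw":25},{"delta_pos":[0,0,0],"rot":[0,0,0],"jaw":25},{"delta_pos":[0,0,0],"rot":[0,0,0],"jaw":25},{"delta_pos":[0,0,0],"rot":[0,0,0],"jaw":25},{"delta_pos":[0,0,0],"rot":[0,0,0],"jaw":25},{"delta_pos":[0,0,0],"rot":[0,0,0],"jaw":25},{"delta_pos":[0,0,0],"rot":[0,0,0],"jaw":25},{"delta_pos":[0,0,0],"rot":[0,0,0],"jaw":25}]'
python3 -c "
from h import *
wrist('w7',['yellow','red','green']); go([454.5,130.5,19.5])"
```

```text
clock: 17.03
position: [452.5, 131.3, 88.3]
ee_rot: [-0.001, 0.707, -0.707, 0.001]
contact_force: [-0.6, -0.4, -1.6]
gripper_width: 27.6
clock: 17.87
position: [453.3, 130.1, 48.5]
ee_rot: [0.0, 0.707, -0.707, 0.0]
contact_force: [0.3, 0.3, -0.6]
gripper_width: 27.6
t 17.87 pos [453.3 130.1  48.5] w 27.6 F [ 0.3  0.3 -0.6] R [[-1.0, 0.001, 0.0], [-0.0, 0.001, -1.0], [-0.001, -1.0, -0.001]]
yellow ([277.0, 223.8], [228, 193, 101, 74], [278.0, 229.5]) obj [472.  131.6  31. ] base [465.  131.8  11. ]
yellow ([280.8, 287.0], [248, 264, 67, 56], [281.0, 291.5]) obj [435.3 130.   31. ] base [423.7 130.   11. ]
red ([323.7, 55.1], [263, 0, 119, 117], [322.0, 58.0]) obj [554.6 111.3  27. ] base [557.1 109.4  11. ]
red ([327.1, 51.1], [295, 14, 67, 73], [328.0, 50.0]) obj [557.9 108.6  27. ] base [560.7 106.6  11. ]
green ([86.2, 213.9], [38, 162, 105, 99], [90.0, 211.0]) obj [482.8 226.8  34. ] base [476.1 240.9  11. ]
pos [453.2 130.1  48.4] tool delta [-1.3 28.9 -0.4]
```

View pics/w7.png

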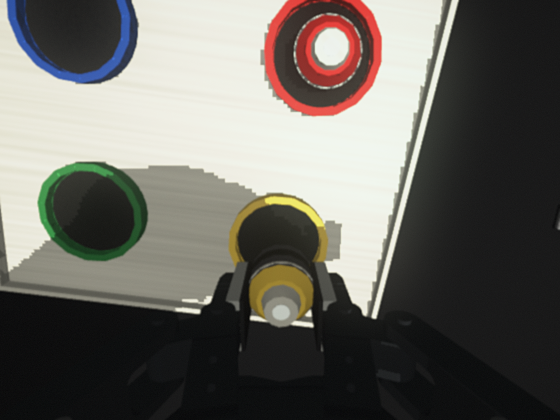

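Red stands centred in its cup at (325,50), and yellow's cup is centred ahead at column 278. Lowering.

```bash
python3 -m creep '[{"delta_pos":[-1,10,-1],"rot":[0,0,0],"jaw":25},{"delta_pos":[0,8,0],"rot":[0,0,0],"jaw":25},{"delta_pos":[0,5,0],"rot":[0,0,0],"jaw":25},{"delta_pos":[0,3,0],"rot":[0,0,0],"jaw":25},{"delta_pos":[0,1,0],"rot":[0,0,0],"jaw":25},{"delta_pos":[0,1,0],"rot":[0,0,0],"jaw":25},{"delta_pos":[0,0.5,0],"rot":[0,0,0],"jaw":25},{"delta_pos":[0,0,0],"rot":[0,0,0],"jaw":25},{"delta_pos":[0,0,0],"rot":[0,0,0],"jaw":25},{"delta_pos":[0,0,0],"rot":[0,0,0],"jaw":25}]'
python3 -m creep '[{"delta_pos":[0,0.5,0],"rot":[0,0,0],"jaw":25},{"delta_pos":[0,0.5,0],"rot":[0,0,0],"jaw":25},{"delta_pos":[0,0,0],"rot":[0,0,0],"jaw":25},{"delta_pos":[0,0,0],"rot":[0,0,0],"jaw":25},{"delta_pos":[0,0,0],"rot":[0,0,0],"jaw":25},{"delta_pos":[0,0,0],"rot":[0,0,0],"jaw":25},{"delta_pos":[0,0,0],"rot":[0,0,0],"jaw":25},{"delta_pos":[0,0,0],"rot":[0,0,0],"jaw":25},{"delta_pos":[0,0,0],"rot":[0,0,0],"jaw":25},{"delta_pos":[0,0,0],"rot":[0,0,0],"jaw":25}]'
```

```text
clock: 18.75
position: [454.3, 131.1, 19.8]
ee_rot: [0.0, 0.707, -0.707, 0.0]
contact_force: [0.1, -0.1, -1.9]
gripper_width: 27.9
clock: 19.58
position: [454.2, 131.1, 18.6]
ee_rot: [-0.0, 0.707, -0.707, 0.0]
contact_force: [-0.4, 0.2, -1.2]
gripper_width: 27.9
```

```bash
python3 -m creep '[{"delta_pos":[0,0.4,0],"rot":[0,0,0],"jaw":25},{"delta_pos":[0,0.4,0],"rot":[0,0,0],"jaw":25},{"delta_pos":[0,0,0],"rot":[0,0,0],"jaw":25},{"delta_pos":[0,0,0],"rot":[0,0,0],"jaw":25},{"delta_pos":[0,0,0],"rot":[0,0,0],"jaw":25},{"delta_pos":[0,0,0],"rot":[0,0,0],"jaw":25},{"delta_pos":[0,0,0],"rot":[0,0,0],"jaw":25},{"delta_pos":[0,0,0],"rot":[0,0,0],"jaw":25},{"delta_pos":[0,0,0],"rot":[0,0,0],"jaw":25},{"delta_pos":[0,0,0],"rot":[0,0,0],"jaw":25}]'
```

```text
clock: 20.42
position: [454.2, 131.1, 18.6]
ee_rot: [-0.0, 0.707, -0.707, 0.0]
contact_force: [-2.3, 0.1, 6.2]
gripper_width: 27.7
```

Contact at 18.6, as predicted. Releasing, retreating, then on to green at (518,-85.5).

```bash
python3 -m creep '[{"delta_pos":[0,0,0],"rot":[0,0,0],"jaw":30},{"delta_pos":[0,0,0],"rot":[0,0,0],"jaw":34},{"delta_pos":[0,0,0],"rot":[0,0,0],"jaw":40},{"delta_pos":[0,0,0],"rot":[0,0,0],"jaw":46},{"delta_pos":[0,0,0],"rot":[0,0,0],"jaw":46},{"delta_pos":[0,-5,0],"rot":[0,0,0],"jaw":46},{"delta_pos":[0,-15,0],"rot":[0,0,0],"jaw":46},{"delta_pos":[0,-25,0],"rot":[0,0,0],"jaw":46},{"delta_pos":[0,-30,0],"rot":[0,0,0],"jaw":46},{"delta_pos":[0,-30,0],"rot":[0,0,0],"jaw":46}]'
python3 -m creep '[{"delta_pos":[-6,0,20],"rot":[0,0,0],"jaw":50},{"delta_pos":[-11,0,37],"rot":[0,0,0],"jaw":50},{"delta_pos":[-11,0,37],"rot":[0,0,0],"jaw":50},{"delta_pos":[-11,0,37],"rot":[0,0,0],"jaw":50},{"delta_pos":[-11,0,37],"rot":[0,0,0],"jaw":50},{"delta_pos":[-9,0,32],"rot":[0,0,0],"jaw":50},{"delta_pos":[-5,0,16],"rot":[0,0,0],"jaw":50},{"delta_pos":[0,10,0],"rot":[0,0,0],"jaw":50},{"delta_pos":[0,20,0],"rot":[0,0,0],"jaw":50},{"delta_pos":[0,20,0],"rot":[0,0,0],"jaw":50}]'
python3 -c "
from h import *
wrist('w8',['green','blue','yellow']); go([518.3,-85.5,15])"
```

```text
clock: 21.25
position: [453.7, 130.7, 124.0]
ee_rot: [0.0, -0.707, 0.707, 0.0]
contact_force: [0.6, 0.3, -0.0]
gripper_width: 45.9
clock: 22.08
position: [518.3, -84.9, 72.6]
ee_rot: [0.001, 0.707, -0.707, 0.0]
contact_force: [0.7, -0.3, 0.0]
gripper_width: 50.2
t 22.08 pos [518.3 -84.9  72.6] w 50.2 F [ 0.7 -0.3  0. ] R [[-1.0, 0.002, -0.001], [0.001, 0.001, -1.0], [-0.002, -1.0, -0.001]]
green ([281.7, 240.6], [259, 224, 47, 41], [282.0, 244.0]) obj [520.4 -85.6  34. ] base [511.2 -85.7  11. ]
yellow ([14.9, 311.5], [0, 277, 32, 73], [15.5, 313.0]) obj [470.4  89.3  31. ] base [457.1 108.1  11. ]
pos [514.9 -84.7  68.3] tool delta [-3.8 53.2  0.8]
```

View pics/w8.png

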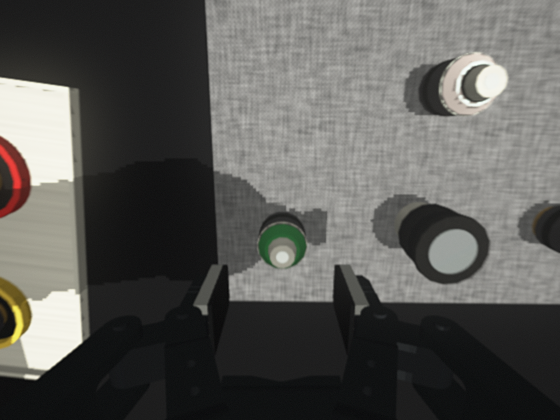

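Green is at (282,243) between the fingers. Descending, gripping and lifting.

```bash
python3 -m creep '[{"delta_pos":[-1,15,0.7],"rot":[0,0,0],"jaw":50},{"delta_pos":[0,15,0],"rot":[0,0,0],"jaw":50},{"delta_pos":[0,12,0],"rot":[0,0,0],"jaw":50},{"delta_pos":[0,8,0],"rot":[0,0,0],"jaw":50},{"delta_pos":[0,4,0],"rot":[0,0,0],"jaw":50},{"delta_pos":[0,0,0],"rot":[0,0,0],"jaw":50},{"delta_pos":[0,0,0],"rot":[0,0,0],"jaw":50},{"delta_pos":[0,0,0],"rot":[0,0,0],"jaw":50},{"delta_pos":[0,0,0],"rot":[0,0,0],"jaw":50},{"delta_pos":[0,0,0],"rot":[0,0,0],"jaw":50}]'
python3 -m creep '[{"delta_pos":[0,0,0],"rot":[0,0,0],"jaw":40},{"delta_pos":[0,0,0],"rot":[0,0,0],"jaw":32},{"delta_pos":[0,0,0],"rot":[0,0,0],"jaw":25},{"delta_pos":[0,0,0],"rot":[0,0,0],"jaw":25},{"delta_pos":[0,0,0],"rot":[0,0,0],"jaw":25},{"delta_pos":[0,0,0],"rot":[0,0,0],"jaw":25},{"delta_pos":[0,0,0],"rot":[0,0,0],"jaw":25},{"delta_pos":[0,0,0],"rot":[0,0,0],"jaw":25},{"delta_pos":[0,0,0],"rot":[0,0,0],"jaw":25},{"delta_pos":[0,0,0],"rot":[0,0,0],"jaw":25}]'
python3 -m creep '[{"delta_pos":[0,-5,0],"rot":[0,0,0],"jaw":25},{"delta_pos":[0,-5,0],"rot":[0,0,0],"jaw":25},{"delta_pos":[0,-10,0],"rot":[0,0,0],"jaw":25},{"delta_pos":[0,-20,0],"rot":[0,0,0],"jaw":25},{"delta_pos":[0,-25,0],"rot":[0,0,0],"jaw":25},{"delta_pos":[0,-20,0],"rot":[0,0,0],"jaw":25},{"delta_pos":[0,0,0],"rot":[0,0,0],"jaw":25},{"delta_pos":[0,0,0],"rot":[0,0,0],"jaw":25},{"delta_pos":[0,0,0],"rot":[0,0,0],"jaw":25},{"delta_pos":[0,0,0],"rot":[0,0,0],"jaw":25}]'
python3 -c "
from h import *
go([474,239.5,100])"
```

```text
clock: 22.97
position: [519.5, -85.6, 19.4]
ee_rot: [0.0, 0.707, -0.707, 0.001]
contact_force: [1.0, -0.4, 0.0]
gripper_width: 49.9
clock: 23.8
position: [519.3, -85.7, 19.4]
ee_rot: [-0.0, -0.707, 0.707, -0.0]
contact_force: [-2.6, 0.2, 5.2]
gripper_width: 27.6
clock: 24.63
position: [518.1, -85.7, 102.7]
ee_rot: [0.001, -0.707, 0.707, 0.001]
contact_force: [-0.4, 0.4, -2.4]
gripper_width: 27.7
pos [518.1 -85.7 102.7] tool delta [  44.2    2.8 -325.2]
```

```bash
python3 -m creep '[{"delta_pos":[4,0,-18],"rot":[0,0,0],"jaw":25},{"delta_pos":[4,0,-36],"rot":[0,0,0],"jaw":25},{"delta_pos":[5,0,-40],"rot":[0,0,0],"jaw":25},{"delta_pos":[5,0,-40],"rot":[0,0,0],"jaw":25},{"delta_pos":[5,0,-40],"rot":[0,0,0],"jaw":25},{"delta_pos":[5,0,-40],"rot":[0,0,0],"jaw":25},{"delta_pos":[5,0,-40],"rot":[0,0,0],"jaw":25},{"delta_pos":[4,0,-36],"rot":[0,0,0],"jaw":25},{"delta_pos":[4,0,-25],"rot":[0,0,0],"jaw":25},{"delta_pos":[3,0,-10],"rot":[0,0,0],"jaw":25}]'
python3 -m creep '[{"delta_pos":[0,10,0],"rot":[0,0,0],"jaw":25},{"delta_pos":[0,15,0],"rot":[0,0,0],"jaw":25},{"delta_pos":[0,15,0],"rot":[0,0,0],"jaw":25},{"delta_pos":[0,10,0],"rot":[0,0,0],"jaw":25},{"delta_pos":[0,0,0],"rot":[0,0,0],"jaw":25},{"delta_pos":[0,0,0],"rot":[0,0,0],"jaw":25},{"delta_pos":[0,0,0],"rot":[0,0,0],"jaw":25},{"delta_pos":[0,0,0],"rot":[0,0,0],"jaw":25},{"delta_pos":[0,0,0],"rot":[0,0,0],"jaw":25},{"delta_pos":[0,0,0],"rot":[0,0,0],"jaw":25}]'
python3 -c "
from h import *
wrist('w9',['green','blue']); go([474,239.5,25])"
```

```text
clock: 25.47
position: [474.6, 242.5, 102.7]
ee_rot: [0.002, -0.707, 0.707, -0.001]
contact_force: [-0.3, -0.5, -0.8]
gripper_width: 27.3
clock: 26.3
position: [475.4, 239.5, 54.5]
ee_rot: [0.0, 0.707, -0.707, 0.0]
contact_force: [1.0, -0.2, -2.0]
gripper_width: 27.6
t 26.3 pos [475.4 239.5  54.5] w 27.6 F [ 1.  -0.2 -2. ] R [[-1.0, 0.001, 0.0], [-0.0, 0.001, -1.0], [-0.001, -1.0, -0.001]]
green ([295.9, 208.8], [264, 199, 60, 29], [293.5, 213.0]) obj [502.3 232.9  34. ] base [495.5 232.   11. ]
green ([239.9, 239.9], [234, 216, 16, 46], [241.5, 238.5]) obj [487.9 260.8  34. ] base [479.1 263.7  11. ]
green ([280.8, 286.0], [249, 265, 64, 53], [280.5, 291.0]) obj [456.1 239.7  34. ] base [442.8 239.7  11. ]
blue ([293.7, 62.3], [238, 4, 114, 124], [294.5, 65.5]) obj [573.  233.5  37. ] base [576.5 232.5  11. ]
pos [475.3 239.5  54.4] tool delta [ 1.3 29.4 -0. ]
```

View pics/w9.png

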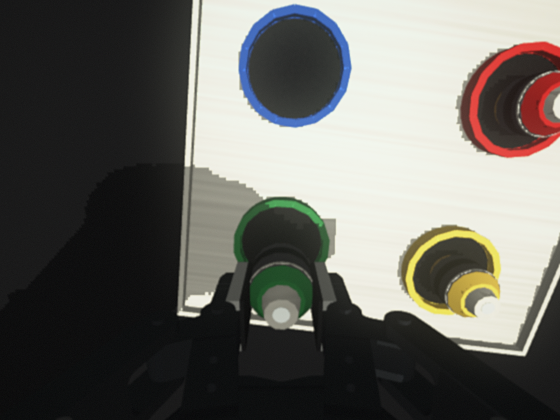

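Yellow stands in its cup at (455,275). The green cup, spanning columns 235–329, is centred on the held green lens. Lowering.

```bash
python3 -m creep '[{"delta_pos":[1,10,0],"rot":[0,0,0],"jaw":25},{"delta_pos":[0,9,0],"rot":[0,0,0],"jaw":25},{"delta_pos":[0,5,0],"rot":[0,0,0],"jaw":25},{"delta_pos":[0,3,0],"rot":[0,0,0],"jaw":25},{"delta_pos":[0,1,0],"rot":[0,0,0],"jaw":25},{"delta_pos":[0,1,0],"rot":[0,0,0],"jaw":25},{"delta_pos":[0,0.5,0],"rot":[0,0,0],"jaw":25},{"delta_pos":[0,0,0],"rot":[0,0,0],"jaw":25},{"delta_pos":[0,0,0],"rot":[0,0,0],"jaw":25},{"delta_pos":[0,0,0],"rot":[0,0,0],"jaw":25}]'
python3 -m creep '[{"delta_pos":[0,0.5,0],"rot":[0,0,0],"jaw":25},{"delta_pos":[0,0.5,0],"rot":[0,0,0],"jaw":25},{"delta_pos":[0,0,0],"rot":[0,0,0],"jaw":25},{"delta_pos":[0,0,0],"rot":[0,0,0],"jaw":25},{"delta_pos":[0,0,0],"rot":[0,0,0],"jaw":25},{"delta_pos":[0,0,0],"rot":[0,0,0],"jaw":25},{"delta_pos":[0,0,0],"rot":[0,0,0],"jaw":25},{"delta_pos":[0,0,0],"rot":[0,0,0],"jaw":25},{"delta_pos":[0,0,0],"rot":[0,0,0],"jaw":25},{"delta_pos":[0,0,0],"rot":[0,0,0],"jaw":25}]'
```

```text
clock: 27.18
position: [474.2, 239.4, 24.6]
ee_rot: [0.0, 0.707, -0.707, 0.0]
contact_force: [0.6, 0.4, -1.9]
gripper_width: 27.3
clock: 28.02
position: [474.2, 239.4, 23.4]
ee_rot: [-0.0, 0.707, -0.707, 0.0]
contact_force: [-0.4, -1.4, 1.5]
gripper_width: 27.3
```

```bash
python3 -m creep '[{"delta_pos":[0,0.3,0],"rot":[0,0,0],"jaw":25},{"delta_pos":[0,0,0],"rot":[0,0,0],"jaw":25},{"delta_pos":[0,0,0],"rot":[0,0,0],"jaw":25},{"delta_pos":[0,0,0],"rot":[0,0,0],"jaw":25},{"delta_pos":[0,0,0],"rot":[0,0,0],"jaw":25},{"delta_pos":[0,0,0],"rot":[0,0,0],"jaw":25},{"delta_pos":[0,0,0],"rot":[0,0,0],"jaw":25},{"delta_pos":[0,0,0],"rot":[0,0,0],"jaw":25},{"delta_pos":[0,0,0],"rot":[0,0,0],"jaw":25},{"delta_pos":[0,0,0],"rot":[0,0,0],"jaw":25}]'
python3 -m creep '[{"delta_pos":[0,0,0],"rot":[0,0,0],"jaw":30},{"delta_pos":[0,0,0],"rot":[0,0,0],"jaw":34},{"delta_pos":[0,0,0],"rot":[0,0,0],"jaw":40},{"delta_pos":[0,0,0],"rot":[0,0,0],"jaw":46},{"delta_pos":[0,0,0],"rot":[0,0,0],"jaw":46},{"delta_pos":[0,-5,0],"rot":[0,0,0],"jaw":46},{"delta_pos":[0,-15,0],"rot":[0,0,0],"jaw":46},{"delta_pos":[0,-25,0],"rot":[0,0,0],"jaw":46},{"delta_pos":[0,-30,0],"rot":[0,0,0],"jaw":46},{"delta_pos":[0,-30,0],"rot":[0,0,0],"jaw":46}]'
```

```text
clock: 28.85
position: [474.2, 239.4, 23.4]
ee_rot: [-0.0, 0.707, -0.707, 0.0]
contact_force: [-1.7, 0.7, 5.2]
gripper_width: 27.2
clock: 29.68
position: [473.7, 239.0, 129.1]
ee_rot: [0.0, -0.707, 0.707, 0.0]
contact_force: [0.7, 0.6, 0.5]
gripper_width: 45.9
```

```bash
python3 -m creep '[{"delta_pos":[-2,0,20],"rot":[0,0,0],"jaw":50},{"delta_pos":[-4,0,37],"rot":[0,0,0],"jaw":50},{"delta_pos":[-4,0,40],"rot":[0,0,0],"jaw":50},{"delta_pos":[-4,0,40],"rot":[0,0,0],"jaw":50},{"delta_pos":[-4,0,40],"rot":[0,0,0],"jaw":50},{"delta_pos":[-4,0,40],"rot":[0,0,0],"jaw":50},{"delta_pos":[-4,0,40],"rot":[0,0,0],"jaw":50},{"delta_pos":[-4,0,40],"rot":[0,0,0],"jaw":50},{"delta_pos":[-4,0,40],"rot":[0,0,0],"jaw":50},{"delta_pos":[-4,0,40],"rot":[0,0,0],"jaw":50}]'
python3 -m creep '[{"delta_pos":[-4,0,40],"rot":[0,0,0],"jaw":50},{"delta_pos":[-4,0,40],"rot":[0,0,0],"jaw":50},{"delta_pos":[-2,0,33],"rot":[0,0,0],"jaw":50},{"delta_pos":[0,0,20],"rot":[0,0,0],"jaw":50},{"delta_pos":[0,10,0],"rot":[0,0,0],"jaw":50},{"delta_pos":[0,20,0],"rot":[0,0,0],"jaw":50},{"delta_pos":[0,20,0],"rot":[0,0,0],"jaw":50},{"delta_pos":[0,0,0],"rot":[0,0,0],"jaw":50},{"delta_pos":[0,0,0],"rot":[0,0,0],"jaw":50},{"delta_pos":[0,0,0],"rot":[0,0,0],"jaw":50}]'
python3 -c "
from h import *
wrist('w10',['blue']); go([522.5,-271,20])"
```

```text
clock: 30.52
position: [512.0, -139.6, 128.6]
ee_rot: [-0.0, -0.707, 0.707, -0.0]
contact_force: [1.7, -0.1, -0.1]
gripper_width: 49.6
clock: 31.35
position: [522.9, -270.5, 79.0]
ee_rot: [0.0, -0.707, 0.707, -0.001]
contact_force: [0.5, -0.2, -0.0]
gripper_width: 49.9
t 31.35 pos [ 522.9 -270.5   79. ] w 49.9 F [ 0.5 -0.2 -0. ] R [[-1.0, 0.001, 0.001], [-0.001, -0.001, -1.0], [-0.001, -1.0, 0.001]]
blue ([281.2, 239.7], [258, 223, 48, 42], [281.5, 243.5]) obj [ 524.  -270.9   37. ] base [ 513.5 -271.    11. ]
pos [ 523.2 -270.5   79.4] tool delta [ 0.8 59.4  0.4]
```

View pics/w10.png

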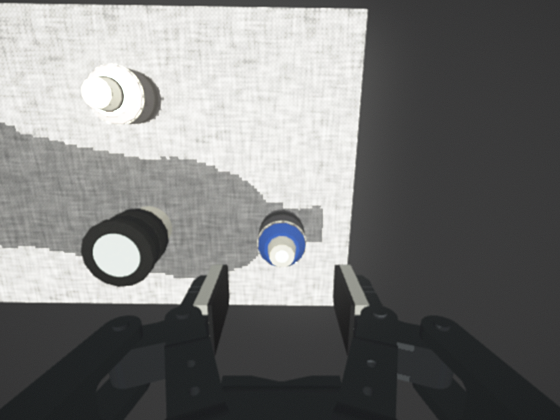

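Blue is centred between the fingers at (281,243). Gripping at TCP z≈20.

```bash
python3 -m creep '[{"delta_pos":[0,15,0.4],"rot":[0,0,0],"jaw":50},{"delta_pos":[0,15,0],"rot":[0,0,0],"jaw":50},{"delta_pos":[0,15,0],"rot":[0,0,0],"jaw":50},{"delta_pos":[0,9,0],"rot":[0,0,0],"jaw":50},{"delta_pos":[0,5,0],"rot":[0,0,0],"jaw":50},{"delta_pos":[0,0,0],"rot":[0,0,0],"jaw":50},{"delta_pos":[0,0,0],"rot":[0,0,0],"jaw":50},{"delta_pos":[0,0,0],"rot":[0,0,0],"jaw":50},{"delta_pos":[0,0,0],"rot":[0,0,0],"jaw":50},{"delta_pos":[0,0,0],"rot":[0,0,0],"jaw":50}]'
python3 -m creep '[{"delta_pos":[0,0,0],"rot":[0,0,0],"jaw":40},{"delta_pos":[0,0,0],"rot":[0,0,0],"jaw":32},{"delta_pos":[0,0,0],"rot":[0,0,0],"jaw":25},{"delta_pos":[0,0,0],"rot":[0,0,0],"jaw":25},{"delta_pos":[0,0,0],"rot":[0,0,0],"jaw":25},{"delta_pos":[0,0,0],"rot":[0,0,0],"jaw":25},{"delta_pos":[0,0,0],"rot":[0,0,0],"jaw":25},{"delta_pos":[0,0,0],"rot":[0,0,0],"jaw":25},{"delta_pos":[0,0,0],"rot":[0,0,0],"jaw":25},{"delta_pos":[0,0,0],"rot":[0,0,0],"jaw":25}]'
python3 -m creep '[{"delta_pos":[0,-5,0],"rot":[0,0,0],"jaw":25},{"delta_pos":[0,-5,0],"rot":[0,0,0],"jaw":25},{"delta_pos":[0,-10,0],"rot":[0,0,0],"jaw":25},{"delta_pos":[0,-20,0],"rot":[0,0,0],"jaw":25},{"delta_pos":[0,-30,0],"rot":[0,0,0],"jaw":25},{"delta_pos":[0,-30,0],"rot":[0,0,0],"jaw":25},{"delta_pos":[0,0,0],"rot":[0,0,0],"jaw":25},{"delta_pos":[0,0,0],"rot":[0,0,0],"jaw":25},{"delta_pos":[0,0,0],"rot":[0,0,0],"jaw":25},{"delta_pos":[0,0,0],"rot":[0,0,0],"jaw":25}]'
python3 -c "
from h import *
go([573,232,100])"
```

```text
clock: 32.23
position: [522.7, -271.2, 19.8]
ee_rot: [-0.0, -0.707, 0.707, -0.001]
contact_force: [-0.8, 0.5, -0.1]
gripper_width: 50.2
clock: 33.07
position: [522.5, -271.1, 19.6]
ee_rot: [-0.0, -0.707, 0.707, -0.0]
contact_force: [-1.1, 1.6, 6.0]
gripper_width: 27.9
clock: 33.9
position: [521.0, -270.7, 117.7]
ee_rot: [-0.001, 0.708, -0.707, -0.001]
contact_force: [0.5, 0.0, -2.5]
gripper_width: 28.1
pos [ 521.  -270.7  117.7] tool delta [ -51.9   18.1 -502.7]
```

```bash
python3 -m creep '[{"delta_pos":[-3,0,-18],"rot":[0,0,0],"jaw":25},{"delta_pos":[-4,0,-34],"rot":[0,0,0],"jaw":25},{"delta_pos":[-4,0,-40],"rot":[0,0,0],"jaw":25},{"delta_pos":[-4,0,-40],"rot":[0,0,0],"jaw":25},{"delta_pos":[-4,0,-40],"rot":[0,0,0],"jaw":25},{"delta_pos":[-4,0,-40],"rot":[0,0,0],"jaw":25},{"delta_pos":[-4,0,-40],"rot":[0,0,0],"jaw":25},{"delta_pos":[-4,0,-40],"rot":[0,0,0],"jaw":25},{"delta_pos":[-4,0,-40],"rot":[0,0,0],"jaw":25},{"delta_pos":[-4,0,-40],"rot":[0,0,0],"jaw":25}]'
python3 -m creep '[{"delta_pos":[-4,0,-40],"rot":[0,0,0],"jaw":25},{"delta_pos":[-4,0,-40],"rot":[0,0,0],"jaw":25},{"delta_pos":[-3,0,-33],"rot":[0,0,0],"jaw":25},{"delta_pos":[-1,0,-18],"rot":[0,0,0],"jaw":25},{"delta_pos":[0,10,0],"rot":[0,0,0],"jaw":25},{"delta_pos":[0,20,0],"rot":[0,0,0],"jaw":25},{"delta_pos":[0,20,0],"rot":[0,0,0],"jaw":25},{"delta_pos":[0,10,0],"rot":[0,0,0],"jaw":25},{"delta_pos":[0,0,0],"rot":[0,0,0],"jaw":25},{"delta_pos":[0,0,0],"rot":[0,0,0],"jaw":25}]'
python3 -c "
from h import *
wrist('w11',['blue']); go([573.5,232,25])"
```

```text
clock: 34.73
position: [560.1, 102.6, 117.5]
ee_rot: [0.001, -0.707, 0.708, 0.001]
contact_force: [1.2, -1.4, -1.2]
gripper_width: 27.8
clock: 35.57
position: [572.8, 230.9, 58.2]
ee_rot: [0.0, -0.706, 0.708, 0.001]
contact_force: [-0.6, 0.4, -1.8]
gripper_width: 27.7
t 35.57 pos [572.8 230.9  58.2] w 27.7 F [-0.6  0.4 -1.8] R [[-1.0, -0.002, -0.0], [0.0, -0.002, -1.0], [0.002, -1.0, 0.002]]
blue ([276.9, 223.1], [231, 193, 95, 70], [278.0, 227.5]) obj [591.4 232.4  37. ] base [582.3 232.5  11. ]
blue ([280.5, 286.6], [248, 265, 66, 53], [280.5, 291.0]) obj [553. 231.  37.] base [537.9 231.   11. ]
pos [573.6 231.5  59.3] tool delta [ 0.1 34.3 -0.6]
```

View pics/w11.png

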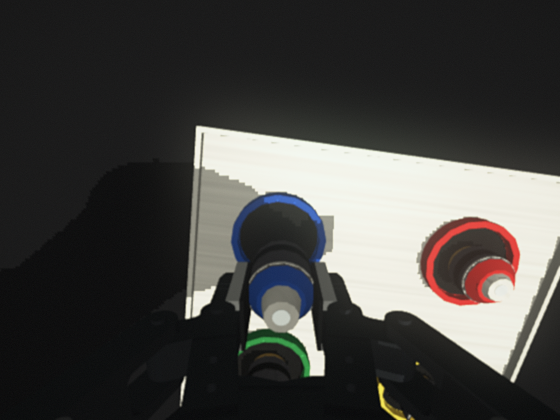

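The blue cup is centred at column 278, ahead of the held lens, and red is still standing. Lowering.

```bash
python3 -m creep '[{"delta_pos":[0,12,-0.6],"rot":[0,0,0],"jaw":25},{"delta_pos":[0,10,0],"rot":[0,0,0],"jaw":25},{"delta_pos":[0,5,0],"rot":[0,0,0],"jaw":25},{"delta_pos":[0,3,0],"rot":[0,0,0],"jaw":25},{"delta_pos":[0,1,0],"rot":[0,0,0],"jaw":25},{"delta_pos":[0,1,0],"rot":[0,0,0],"jaw":25},{"delta_pos":[0,0.5,0],"rot":[0,0,0],"jaw":25},{"delta_pos":[0,0,0],"rot":[0,0,0],"jaw":25},{"delta_pos":[0,0,0],"rot":[0,0,0],"jaw":25},{"delta_pos":[0,0,0],"rot":[0,0,0],"jaw":25}]'
```

```text
clock: 36.45
position: [573.3, 232.7, 26.9]
ee_rot: [0.0, 0.707, -0.707, 0.0]
contact_force: [0.1, -0.6, -1.7]
gripper_width: 27.5
```

```bash
python3 -m creep '[{"delta_pos":[0,1,0],"rot":[0,0,0],"jaw":25},{"delta_pos":[0,0.5,0],"rot":[0,0,0],"jaw":25},{"delta_pos":[0,0.5,0],"rot":[0,0,0],"jaw":25},{"delta_pos":[0,0.3,0],"rot":[0,0,0],"jaw":25},{"delta_pos":[0,0,0],"rot":[0,0,0],"jaw":25},{"delta_pos":[0,0,0],"rot":[0,0,0],"jaw":25},{"delta_pos":[0,0,0],"rot":[0,0,0],"jaw":25},{"delta_pos":[0,0,0],"rot":[0,0,0],"jaw":25},{"delta_pos":[0,0,0],"rot":[0,0,0],"jaw":25},{"delta_pos":[0,0,0],"rot":[0,0,0],"jaw":25}]'
python3 -m creep '[{"delta_pos":[0,0.4,0],"rot":[0,0,0],"jaw":25},{"delta_pos":[0,0.4,0],"rot":[0,0,0],"jaw":25},{"delta_pos":[0,0,0],"rot":[0,0,0],"jaw":25},{"delta_pos":[0,0,0],"rot":[0,0,0],"jaw":25},{"delta_pos":[0,0,0],"rot":[0,0,0],"jaw":25},{"delta_pos":[0,0,0],"rot":[0,0,0],"jaw":25},{"delta_pos":[0,0,0],"rot":[0,0,0],"jaw":25},{"delta_pos":[0,0,0],"rot":[0,0,0],"jaw":25},{"delta_pos":[0,0,0],"rot":[0,0,0],"jaw":25},{"delta_pos":[0,0,0],"rot":[0,0,0],"jaw":25}]'
```

```text
clock: 37.28
position: [573.1, 232.6, 24.2]
ee_rot: [0.0, -0.707, 0.707, -0.0]
contact_force: [-1.0, -0.2, -2.1]
gripper_width: 27.7
clock: 38.12
position: [573.2, 232.6, 23.6]
ee_rot: [-0.0, 0.707, -0.707, 0.0]
contact_force: [-1.5, 0.0, 1.4]
gripper_width: 27.6
```

Contact at 23.6. A further 0.3 mm, then release, retreat and move aside for a final look.

```bash
python3 -m creep '[{"delta_pos":[0,0.3,0],"rot":[0,0,0],"jaw":25},{"delta_pos":[0,0,0],"rot":[0,0,0],"jaw":25},{"delta_pos":[0,0,0],"rot":[0,0,0],"jaw":25},{"delta_pos":[0,0,0],"rot":[0,0,0],"jaw":25},{"delta_pos":[0,0,0],"rot":[0,0,0],"jaw":25},{"delta_pos":[0,0,0],"rot":[0,0,0],"jaw":25},{"delta_pos":[0,0,0],"rot":[0,0,0],"jaw":25},{"delta_pos":[0,0,0],"rot":[0,0,0],"jaw":25},{"delta_pos":[0,0,0],"rot":[0,0,0],"jaw":25},{"delta_pos":[0,0,0],"rot":[0,0,0],"jaw":25}]'
python3 -m creep '[{"delta_pos":[0,0,0],"rot":[0,0,0],"jaw":30},{"delta_pos":[0,0,0],"rot":[0,0,0],"jaw":34},{"delta_pos":[0,0,0],"rot":[0,0,0],"jaw":40},{"delta_pos":[0,0,0],"rot":[0,0,0],"jaw":46},{"delta_pos":[0,0,0],"rot":[0,0,0],"jaw":46},{"delta_pos":[0,-5,0],"rot":[0,0,0],"jaw":46},{"delta_pos":[0,-15,0],"rot":[0,0,0],"jaw":46},{"delta_pos":[0,-25,0],"rot":[0,0,0],"jaw":46},{"delta_pos":[0,-30,0],"rot":[0,0,0],"jaw":46},{"delta_pos":[0,-40,0],"rot":[0,0,0],"jaw":46}]'
python3 -m creep '[{"delta_pos":[0,-30,-20],"rot":[0,0,0],"jaw":46},{"delta_pos":[0,-20,-35],"rot":[0,0,0],"jaw":46},{"delta_pos":[0,0,-40],"rot":[0,0,0],"jaw":46},{"delta_pos":[0,0,-40],"rot":[0,0,0],"jaw":46},{"delta_pos":[0,0,-40],"rot":[0,0,0],"jaw":46},{"delta_pos":[0,0,-40],"rot":[0,0,0],"jaw":46},{"delta_pos":[0,0,-40],"rot":[0,0,0],"jaw":46},{"delta_pos":[0,0,-20],"rot":[0,0,0],"jaw":46},{"delta_pos":[0,0,0],"rot":[0,0,0],"jaw":46},{"delta_pos":[0,0,0],"rot":[0,0,0],"jaw":46}]'
python3 -c "
from h import *
a=arm.get_image('top')[140:290,100:460,::-1];b=arm.get_image('side')[150:340,170:450,::-1]
cv2.imwrite('pics/f.png',np.vstack([cv2.resize(a,(560,233),interpolation=cv2.INTER_CUBIC),cv2.resize(b,(560,365),interpolation=cv2.INTER_CUBIC)]))
c=arm.calibration('top');im=arm.get_image('top')
for col in COL:
  for q in blobs(im,col):
    if 100<q[0][0]<300 and 140<q[0][1]<290: print(col,q,w(c,q[2],11))
print(arm.read_state()['position'])"
```

```text
clock: 38.95
position: [573.2, 232.6, 23.6]
ee_rot: [-0.0, 0.707, -0.707, 0.0]
contact_force: [-3.1, -0.4, 5.2]
gripper_width: 27.8
clock: 39.78
position: [571.6, 231.6, 137.2]
ee_rot: [0.002, -0.706, 0.708, 0.002]
contact_force: [-0.3, 0.3, 0.4]
gripper_width: 46.4
clock: 40.62
position: [572.3, 508.6, 187.2]
ee_rot: [0.001, -0.707, 0.707, -0.0]
contact_force: [-0.1, -0.5, -0.1]
gripper_width: 46.1
red ([218.2, 191.0], [202, 175, 34, 33], [218.5, 191.0]) [556.6 109.8  11. ]
yellow ([204.6, 246.0], [189, 230, 34, 34], [205.5, 246.5]) [454.  131.4  11. ]
green ([145.4, 235.8], [130, 220, 33, 33], [146.0, 236.0]) [473. 240.  11.]
blue ([151.8, 182.2], [136, 167, 33, 32], [152.0, 182.5]) [572.2 233.   11. ]
[573.30135922 506.31852487 188.55404145]
```

View pics/f.png

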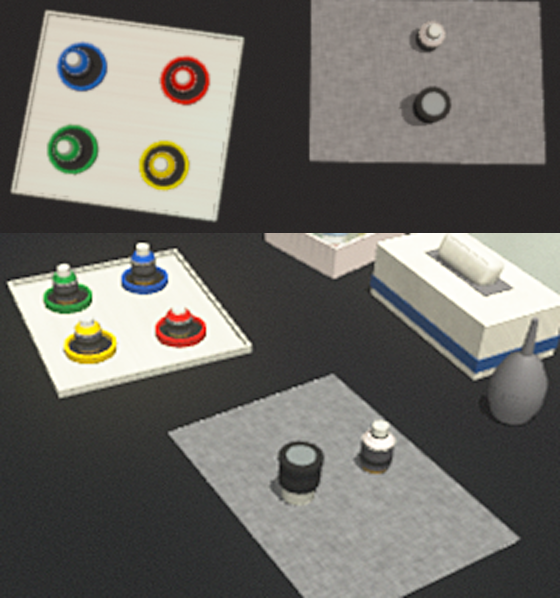

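All four stand upright in their own bases, the bases are at the same pixels as before, and the white objective and eyepiece are untouched. Handing in.

```bash
python3 -c "
from bench import arm
print(arm.job_done())"
```

```text
the job is handed in; nothing more can be done
None
```

All four objectives are put away. I placed them in the order red, yellow, green, blue, each set down with about 5–6 N of contact, and handed in at about 41 s of the 112 s allowed.

- **Final top and side pictures:** each objective stands upright, lens up, inside the base of its own colour. The white-ringed objective and the eyepiece are still standing on the mat.
- **Bases:** all four were found at the same pixels as at the start.
- **Arm:** it was clear of everything, with the contact force at about zero.

One check disagreed: early on, the network confused the green and yellow bases, so I located them with colour masks, cross-checked between cameras. No final check failed.

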